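# Gauge the grader's gate gap with stepped leaves

## Robot

A 7-joint arm with a two-finger parallel gripper is mounted at the origin on the work surface; the furniture and walls round the work are solid. World frame = base frame: x ahead of the robot, y to its left, z up, the work surface at z = 0. Lengths are in m, angles in rad, forces in N, time in s.
With the tool pointing down it reaches from about 0.4 to 0.85 m from the base axis. Payload 4.5 kg.
Tool frame: the origin (TCP) lies between the finger pads; the fingertips stand 8 mm ahead of it and the grasp point (between the pads) lies 11 mm behind it; z points along the fingers, y is the direction in which the jaws open and shut (so a half turn about z gives the same grasp; the last joint's range is limited). The gripper opens to 88 mm and grips with 3 to 60 N. Pads are 18 mm wide; open, the fingers measure 123 mm over their backs; the gripper's body (75 mm by 187 mm) begins 45 mm behind the grasp point.
Start: joints at [-1.151, 0.689, -0.195, 1.565, 0.157, 0.902, -0.215], TCP at [0.235, 0.579, 0.247] pointing down, gripper open.
Joint ranges: [-3.01, 3.01], [-0.46, 2.08], [-1.47, 1.51], [0.13, 2.56], [-1, 4.14], [0.04, 2.09], [-2.66, 2.66]. Speed limits (rad/s): [2.57, 2.57, 3.14, 3.14, 3.14, 3.14, 3.14].

## Interface

Orientations are given as a 3x3 rotation matrix whose columns are the frame's x, y, z axes.
In Python, from plant import robot gives the robot as it stands.
- The arm moves only by the tool move_arm, never from a script. Its argument "targets" is one flat list of numbers, 5 for each row, row after row: the opening, from 0 (shut) to 1 (fully open), then the shift along the tool's x, y, z in cm, then the turn about the tool's z in rad. A call has 1 to 10 rows; each row shifts and turns the commanded pose from where the row before left it, along the tool's axes as they then stand; what a row does not reach is not made up. A row lasts 1/12 s, in which the tool goes at most 41.7 mm and 7.16 degrees, less where a joint would pass 70% of its speed; a pose out of reach is approached as far as the arm can. A call with a gripper value outside its range is refused whole. The fingers move at their own pace and stop on an object; the grip force is fixed at half the most. Time passes only in rows, so rows that do not move let the fingers close. It gives the time, the measured TCP pose, the force and the opening at its end, in the units of the state.
- robot.observe(): the state, without advancing time (a new reading comes with each control period).
- robot.camera(name): name is "scene" or "side" or "wrist"; returns a dict with "img" (384x512x3 uint8, blue, green, red), "depth" (384x512 float32, m along the optical axis (not along the pixel's ray), 0 where there is no reading), "fx", "fy", "cx", "cy" (pixels), "xyz" and "attitude" of the camera in the world. Camera axes: x right, y down, z forward; pixel columns grow to the right and rows downward; lengths in m; the calibration is good to about 2 mm. A picture is of the moment at which its call begins.
- robot.job_done(): hands the job in, once; it reports no verdict.
The state is a dict: "time_s": time; "joints": joint angles; "qvel": joint speeds; "tau": joint torques, N m; "tcp_pos": TCP position; "eef_rot": TCP orientation; "contact_force": force on the tool from outside, world axes, zero at the start; "ft_torque": the same for the moment, N m; "grip_width": opening from 0.0 (shut) to 1.0 (fully open).
Only numpy, scipy, OpenCV 4.12 (cv2) and the standard library are available. Lean on these libraries where they do the work, as an engineer would, in place of code of your own. Each camera call takes 0.05 s, during which the arm holds its last target.

## Task

Find the gap under the bean grader's gate with the four gauge leaves: starting with the thinnest (white, then yellow, blue, red), push each leaf along its lane under the gate until it meets the stop behind. At the first leaf that is too thick to enter, press it lightly against the gate so that it is seen to bind - never ram it - and finish there: leave it lying up against the gate, the thinner ones home at the stop, and any thicker leaves and the other things on the bench where they are.

Things in the scene. Friction and masses are not known exactly. Their poses are not given: they have to be found in the camera images.
- grader: Bean grader: fixed wooden board 210 x 236 mm, 12 mm thick, flat on the bench. Four lanes run along its x axis (away from the robot), each 34 mm wide, centred at y = -81, -27, +27, +81 mm, parted by ribs 8 mm tall from x = -140 to -6 mm. Origin: underside of the board, mid-width, straight below the gate bar's near face; z up
- gate_mouth (a point): Point on the board's top (12 mm above the bench), mid-width, straight below the near face of the gate bar. Its x axis points along the lanes, from the leaves to under the gate; y across the lanes, z up
- gate: The gate: an aluminium bar (14 mm deep, 22 mm tall) across all lanes, locked on two end posts. The gap from the board to the bar's lower edge is the same in all lanes, unknown, 5.5 to 14.5 mm. Bar top at most 50 mm, posts and nuts 75 mm above the bench. Origin: same point as the grader's; it does not tell the bar's height
- stop_face (a point): Middle of the near face of the fixed wooden stop behind the gate, where it meets the board. The stop crosses all lanes, is 22 mm tall above the board, and its near face is 45 mm beyond the gate bar's near face
- leaf_white: Gauge leaf 1 of 4 (thinnest): flat steel tongue 4 mm thick, 30 mm wide and 90 mm long, loose in one of the lanes (which lane varies), 0.2 kg, with a white upright push tab (1 black dot on top) at its tail, nearer the robot; tab 28 mm wide, 14 mm thick, its top 44 mm above the leaf's underside. Origin: underside of the front end, middle; x points forward along the leaf
- leaf_white_tip (a point): Middle of the lower front edge of the white leaf (front end, 4 mm thick, blunt). At the start 22 to 34 mm short of the gate
- leaf_white_push (a point): Where to push: middle of the flat upright rear face of the white leaf's tail, 90 mm behind the tip and 27 mm above the leaf's underside (39 mm above the bench). Pushing along +x of gate_mouth slides the leaf up the lane; sliding takes about 1 to 2 N
- leaf_yellow: Gauge leaf 2 of 4: flat steel tongue 8 mm thick, 30 mm wide and 90 mm long, loose in one of the lanes (which lane varies), 0.2 kg, with a yellow upright push tab (2 black dots on top) at its tail, nearer the robot; tab 28 mm wide, 14 mm thick, its top 44 mm above the leaf's underside. Origin: underside of the front end, middle; x points forward along the leaf
- leaf_yellow_tip (a point): Middle of the lower front edge of the yellow leaf (front end, 8 mm thick, blunt). At the start 22 to 34 mm short of the gate
- leaf_yellow_push (a point): Where to push: middle of the flat upright rear face of the yellow leaf's tail, 90 mm behind the tip and 27 mm above the leaf's underside (39 mm above the bench). Pushing along +x of gate_mouth slides the leaf up the lane; sliding takes about 1 to 2 N
- leaf_blue: Gauge leaf 3 of 4: flat steel tongue 12 mm thick, 30 mm wide and 90 mm long, loose in one of the lanes (which lane varies), 0.2 kg, with a blue upright push tab (3 black dots on top) at its tail, nearer the robot; tab 28 mm wide, 14 mm thick, its top 44 mm above the leaf's underside. Origin: underside of the front end, middle; x points forward along the leaf
- leaf_blue_tip (a point): Middle of the lower front edge of the blue leaf (front end, 12 mm thick, blunt). At the start 22 to 34 mm short of the gate
- leaf_blue_push (a point): Where to push: middle of the flat upright rear face of the blue leaf's tail, 90 mm behind the tip and 27 mm above the leaf's underside (39 mm above the bench). Pushing along +x of gate_mouth slides the leaf up the lane; sliding takes about 1 to 2 N
- leaf_red: Gauge leaf 4 of 4 (thickest): flat steel tongue 16 mm thick, 30 mm wide and 90 mm long, loose in one of the lanes (which lane varies), 0.2 kg, with a red upright push tab (4 black dots on top) at its tail, nearer the robot; tab 28 mm wide, 14 mm thick, its top 44 mm above the leaf's underside. Origin: underside of the front end, middle; x points forward along the leaf
- leaf_red_tip (a point): Middle of the lower front edge of the red leaf (front end, 16 mm thick, blunt). At the start 22 to 34 mm short of the gate
- leaf_red_push (a point): Where to push: middle of the flat upright rear face of the red leaf's tail, 90 mm behind the tip and 27 mm above the leaf's underside (39 mm above the bench). Pushing along +x of gate_mouth slides the leaf up the lane; sliding takes about 1 to 2 N
- jar: Bystander: seed jar with a red lid, 52 mm across, 69 mm tall; origin at the centre of its underside
- packet: Bystander: flat seed packet 98 x 68 x 4 mm; origin at the centre of its underside
- pen: Bystander: red and black marker pen, 138 mm long, 15 mm thick, lying flat; origin at the centre of its underside
Things that resemble listed ones, but are neither listed nor needed, are in the scene too. Leave any purple look-alike of the leaf_yellow alone.

How it is judged:
By the outcome, as a careful person would: the job done as asked, in the order asked, and still so for the second after the job is handed in, with the robot touching nothing.
It also fails if it takes over 54 s, if anything falls off the work surface, if the arm or the gripper's body presses on something with over 40 N, if the wrist force passes 120 N, or if a joint passes its speed limit or range.

## Working session

There is one attempt and no reset: what is moved stays moved. The work goes in short steps, Python scripts to look and compute and a tool call to move; the robot and the scene stay as the last step left them, time stands still between calls to the robot, and variables do not carry over. Pictures are saved under pics/ and viewed, and the job is handed in when it is done.

Besides the shell and the picture viewer there is one more tool, called as a command line: name --argument value ..., lists and objects as JSON in quotes. move_arm: Moves the arm, as the interface text tells. Its arguments: {"type":"object","properties":{"targets":{"type":"array"}},"required":["targets"]}

```bash
ls; mkdir -p pics; python3 - <<'E'
from plant import robot
import cv2,pickle,numpy as np
s=robot.observe();print(s)
d={}
for n in("scene","side"):
    c=robot.camera(n);d[n]=c;cv2.imwrite(f"pics/{n}0.png",c["img"]);print(n,c["xyz"],c["attitude"],c["fx"],c["cx"],c["cy"])
pickle.dump(d,open("c0.pkl","wb"))
E
```

```text
pics
{'time_s': 0.0, 'joints': array([-1.1512018 ,  0.6900004 , -0.19455787,  1.56633803,  0.15732258,
        0.9025286 , -0.21508764]), 'qvel': array([-1.37323738e-03, -1.54414642e-03,  1.42056843e-03, -3.94666070e-04,
        1.17311581e-03, -5.97641249e-04, -1.48344545e-05]), 'tau': array([ 7.65734535e-05, -5.27565050e+01, -1.26675267e+00, -1.53426987e+01,
       -5.26315137e-02,  6.61448896e-03,  1.69684099e-04]), 'tcp_pos': array([0.23497856, 0.57846924, 0.24590251]), 'eef_rot': array([[-9.26553931e-01,  3.76161496e-01, -5.85403180e-04],
       [ 3.76161929e-01,  9.26552224e-01, -1.78316693e-03],
       [-1.28352120e-04, -1.87240672e-03, -9.99998239e-01]]), 'contact_force': array([ 1.28428264, -0.34324346,  0.00506763]), 'ft_torque': array([-0.03287714,  0.00321138, -0.01562789]), 'grip_width': 1.0033436407758354}
scene [ 0.04129749 -0.77686588  1.05194245] [[ 0.80829807 -0.46260731  0.3642097 ]
 [-0.58873659 -0.64197729  0.49117653]
 [ 0.0065925  -0.61144062 -0.79126286]] 388.6138950019868 250.5366794851137 188.64012342868293
side [0.04102181 0.93569315 0.82657092] [[-0.91834989 -0.21738161  0.33072454]
 [-0.39576442  0.50863609 -0.76463053]
 [-0.00200182 -0.83308737 -0.5531378 ]] 410.7371455517909 249.87693504977335 192.33722657306026
```

View pics/scene0.png

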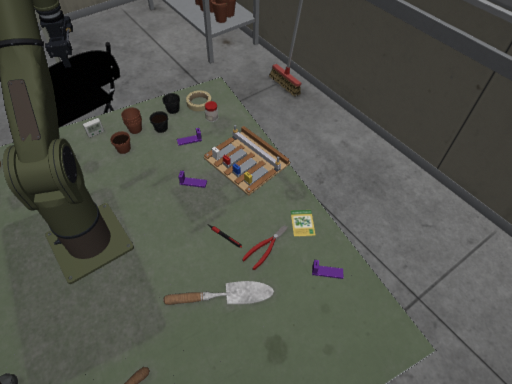

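View pics/side0.png

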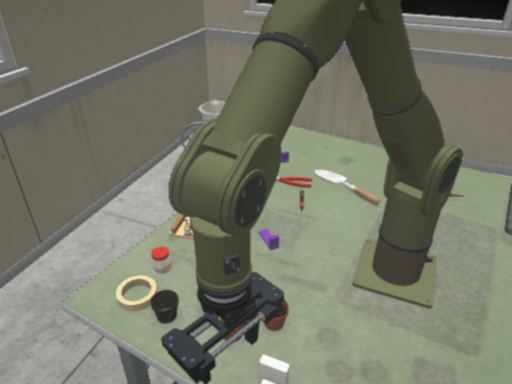

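The scene view shows the grader near (245,160). The tabs run white (216,153), red (227,160), blue (237,169) and yellow (248,177). The side view is blocked by the arm.

```bash
cat > h.py <<'E'
import numpy as np,cv2,pickle
def ray(c,u,v):
    d=np.array([(u-c["cx"])/c["fx"],(v-c["cy"])/c["fy"],1.]);return np.array(c["attitude"])@d
def onplane(c,u,v,z):
    r=ray(c,u,v);o=np.array(c["xyz"]);return o+r*(z-o[2])/r[2]
def cloud(c):
    h,w=c["depth"].shape;u,v=np.meshgrid(np.arange(w),np.arange(h))
    d=c["depth"];p=np.stack([(u-c["cx"])/c["fx"]*d,(v-c["cy"])/c["fy"]*d,d],-1)
    return p@np.array(c["attitude"]).T+np.array(c["xyz"])
def proj(c,p):
    q=np.array(c["attitude"]).T@(np.array(p)-np.array(c["xyz"]));return c["fx"]*q[0]/q[2]+c["cx"],c["fy"]*q[1]/q[2]+c["cy"]
def masks(img):
    hsv=cv2.cvtColor(img,cv2.COLOR_BGR2HSV);H,S,V=cv2.split(hsv)
    return dict(yellow=(H>20)&(H<35)&(S>150)&(V>90),blue=(H>105)&(H<125)&(S>130)&(V>50),red=((H<6)|(H>174))&(S>170)&(V>80),white=(S<40)&(V>190))
E
python3 - <<'E'
from h import *
d=pickle.load(open("c0.pkl","rb"));c=d["scene"]
P=cloud(c)
x0,x1,y0,y1=190,310,115,205
cv2.imwrite("pics/crop0.png",cv2.resize(c["img"][y0:y1,x0:x1],None,fx=6,fy=6,interpolation=cv2.INTER_CUBIC))
for k,m in masks(c["img"]).items():
    m=m.copy();m[:y0]=0;m[y1:]=0;m[:,:x0]=0;m[:,x1:]=0
    n,l,st,ce=cv2.connectedComponentsWithStats(m.astype(np.uint8))
    for i in range(1,n):
        if st[i,4]>8:
            q=P[l==i];print(k,ce[i].round(1),st[i,4],q.mean(0).round(4),q.min(0).round(3),q.max(0).round(3))
E
```

```text
yellow [248.1 176.2] 37 [ 0.5261 -0.1088  0.0517] [ 0.52  -0.119  0.023] [ 0.532 -0.094  0.061]
blue [236.1 168.7] 55 [ 0.5144 -0.0552  0.0473] [ 0.508 -0.068  0.024] [ 0.523 -0.041  0.061]
red [226.6 158.7] 30 [ 0.5111 -0.0028  0.0528] [ 0.503 -0.013  0.037] [0.519 0.012 0.058]
```

View pics/crop0.png

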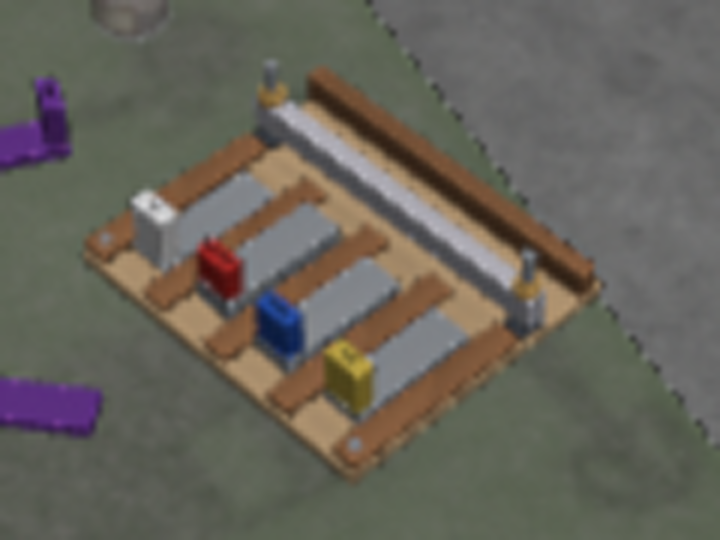

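```bash
python3 - <<'E'
from h import *
d=pickle.load(open("c0.pkl","rb"));c=d["scene"]
f=lambda a,b:(190+(a+.5)/6-.5,115+(b+.5)/6-.5)
for n,a,b,z in [("nearleft",85,250,.012),("nearright",350,475,.012),("farright",600,292,.012),("stopTL",315,68,.034),("stopTR",595,270,.034)]:
    print(n,onplane(c,*f(a,b),z).round(4))
for n,a,b in [("wh",160,198),("re",222,257),("bl",280,310),("ye",348,357)]:
    print(n,onplane(c,*f(a,b),.056).round(4))
P=cloud(c);q=P[115:205,190:310].reshape(-1,3)
print(np.percentile(q[:,2],[5,50,95]), np.abs(q[:,2]).min())
for n,a,b in [("bench",60,300),("boardfloor",320,180),("bar",390,190)]:
    u,v=f(a,b);print(n,P[int(round(v)),int(round(u))])
E
```

```text
nearleft [0.4699 0.0869 0.012 ]
nearright [ 0.5001 -0.1437  0.012 ]
farright [ 0.7003 -0.1202  0.012 ]
stopTL [0.6604 0.116  0.034 ]
stopTR [ 0.6949 -0.1192  0.034 ]
wh [0.5093 0.0598 0.056 ]
re [ 5.128e-01 -2.000e-04  5.600e-02]
bl [ 0.5169 -0.0528  0.056 ]
ye [ 0.5279 -0.1033  0.056 ]
[-0.757634    0.0011033   0.03860071] 3.7119410745134473e-07
bench [0.43976141 0.06489206 0.00468789]
boardfloor [0.61735091 0.04976083 0.01237345]
bar [ 0.63134919 -0.0051714   0.04486431]
```

move_arm --targets '[1,-2.3,-2.2,-0.5,0,1,-2.3,-2.2,-0.5,0,0,-2.3,-2.2,-0.5,0,0,-2.3,-2.2,-0.5,0,0,-2.3,-2.2,-0.5,0,0,-2.3,-2.2,-0.5,0,0,-2.3,-2.2,-0.5,0,0,-2.3,-2.2,-0.5,0,0,-2.3,-2.2,-0.5,0,0,-2.3,-2.2,-0.5,0]'

```text
time_s: 0.93
tcp_pos: [0.3657, 0.287, 0.2967]
eef_rot: [[-0.927, 0.376, -0.0], [0.376, 0.927, -0.0], [0.0, -0.001, -1.0]]
contact_force: [0.8, -0.2, 0.0]
grip_width: 0.42
```

move_arm --targets '[0,-2.3,-2.2,-0.5,0,0,-2.3,-2.2,-0.5,0,0,-2.3,-2.2,-0.5,0,0,-2.3,-2.2,-0.5,0,0,-2.3,-2.2,-0.5,0,0,0,0,0,-0.1,0,0,0,0,-0.1,0,0,0,0,-0.1,0,0,0,0,-0.1,0,0,0,0,-0.1]'

```text
time_s: 1.77
tcp_pos: [0.4304, 0.1433, 0.3215]
eef_rot: [[-0.993, -0.119, -0.001], [-0.119, 0.993, -0.0], [0.001, -0.0, -1.0]]
contact_force: [-0.7, -0.3, -0.4]
grip_width: 0.004
```

```bash
python3 - <<'E'
from plant import robot
from h import *
s=robot.observe();print(s["time_s"],s["tcp_pos"],s["eef_rot"].round(3),s["joints"].round(3),s["grip_width"])
c=robot.camera("wrist");cv2.imwrite("pics/w1.png",c["img"]);print(c["xyz"],c["attitude"],c["fx"])
pickle.dump(c,open("w1.pkl","wb"))
E
```

```text
1.7667 [0.4304206  0.14327344 0.32150217] [[-0.993 -0.119 -0.001]
 [-0.119  0.993 -0.   ]
 [ 0.001 -0.    -1.   ]] [-0.163  0.377 -0.37   1.946  0.178  0.85   1.063] 0.004409888008550279
[0.36164566 0.13538108 0.46074389] [[-0.11743431  0.95722913  0.26442689]
 [ 0.99307996  0.11350931  0.03013023]
 [-0.00117338  0.26613537 -0.96393495]] 340.4636760799541
```

View pics/w1.png

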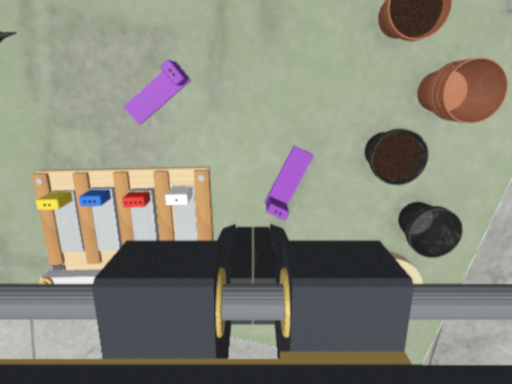

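The wrist view shows the four tabs: yellow (54,201), blue (95,198), red (136,199) and white (180,197). The board's near edge is at row 172. I'll move closer and centre over it.

move_arm --targets '[0,0.5,-3.5,1,0,0,0.5,-3.5,1,0,0,0.5,-3.5,1,0,0,0.5,-3.5,1,0,0,0,0,0,0,0,0,0,0,0]'

```text
time_s: 2.32
tcp_pos: [0.426, -0.0, 0.2811]
eef_rot: [[-0.994, -0.107, -0.002], [-0.107, 0.994, -0.001], [0.002, -0.0, -1.0]]
contact_force: [0.5, 0.1, 0.2]
grip_width: 0.005
```

```bash
python3 - <<'E'
from plant import robot
from h import *
s=robot.observe();print(s["time_s"],s["tcp_pos"],s["eef_rot"].round(3))
c=robot.camera("wrist");cv2.imwrite("pics/w2.png",c["img"]);print(c["xyz"])
pickle.dump(c,open("w2.pkl","wb"))
for k,m in masks(c["img"]).items():
    n,l,st,ce=cv2.connectedComponentsWithStats(m.astype(np.uint8))
    for i in range(1,n):
        if st[i,4]>60: print(k,ce[i].round(1),st[i])
E
```

```text
2.3167 [ 4.25990279e-01 -4.85791406e-06  2.81066668e-01] [[-0.994 -0.107 -0.002]
 [-0.107  0.994 -0.001]
 [ 0.002 -0.    -1.   ]]
[ 0.35735087 -0.00700697  0.42043025]
yellow [155.9 229.6] [142 220  30  21 493]
blue [201.3 225.8] [189 217  25  19 411]
red [87.  55.9] [ 76  48  24  15 156]
red [247.6 223.5] [236 219  22  16 181]
red [441.7 330.7] [421 321  42  24 810]
white [293.6 228.7] [279 213  27  26 356]
white [  6. 237.] [  0 222  17  35 246]
white [208.  235.7] [195 228  22  11  90]
white [ 10.6 352.6] [  5 349  12   8  62]
```

View pics/w2.png

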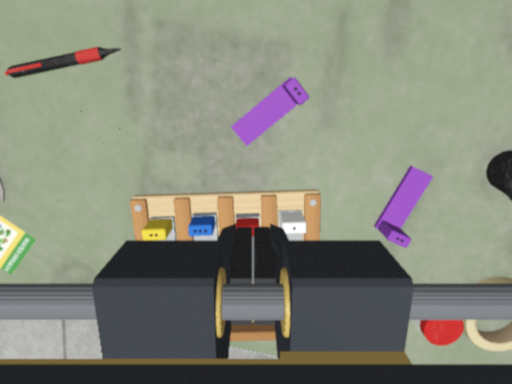

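```bash
python3 - <<'E'
from h import *
c=pickle.load(open("w2.pkl","rb"))
cv2.imwrite("pics/w2c.png",cv2.resize(c["img"][180:250,125:330],None,fx=3.8,fy=3.8,interpolation=cv2.INTER_CUBIC))
E
```

```text
(no output)
```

View pics/w2c.png

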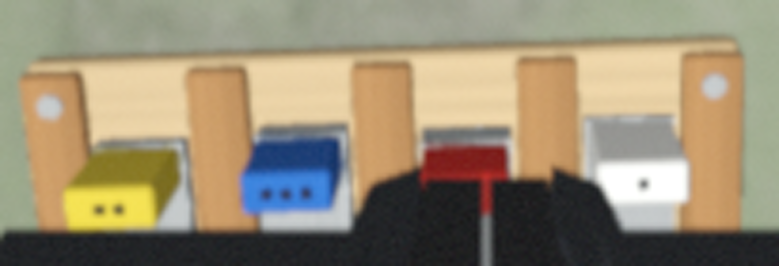

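```bash
python3 - <<'E'
from h import *
c=pickle.load(open("w2.pkl","rb"))
g=lambda a,b:(125+(a+.5)/3.8-.5,180+(b+.5)/3.8-.5)
C={}
for n,a,b,z in [("edgeL",32,70,0.012),("edgeR",735,48,.012),("edgeLtop",32,62,0.012),("edgeRtop",735,38,.0),
  ("ytl",68,186,.056),("ytr",157,187,.056),("btl",245,173,.056),("btr",336,170,.056),("rtl",422,181,.056),("rtr",507,177,.056),("wtl",598,163,.056),("wtr",686,160,.056),
  ("y0",98,150,.016),("y1",186,148,.016),("b0",262,130,.016),("b1",346,128,.016),("r0",424,133,.016),("r1",508,132,.016),("w0",588,120,.016),("w1",673,118,.016)]:
    C[n]=onplane(c,*g(a,b),z);print(n,C[n].round(4))
e=C["edgeL"]-C["edgeR"]; lane=np.array([-e[1],e[0]]);lane/=np.linalg.norm(lane);print("L",np.linalg.norm(e),"yaw",np.arctan2(lane[1],lane[0]))
print("mid near edge",(C["edgeL"]+C["edgeR"])/2)
E
```

```text
edgeL [ 0.5001 -0.1434  0.012 ]
edgeR [0.4679 0.0865 0.012 ]
edgeLtop [ 0.4973 -0.1434  0.012 ]
edgeRtop [0.4677 0.0887 0.    ]
ytl [ 0.5205 -0.1173  0.056 ]
ytr [ 0.5179 -0.0905  0.056 ]
btl [ 0.5106 -0.0643  0.056 ]
btr [ 0.5067 -0.0371  0.056 ]
rtl [ 0.5075 -0.011   0.056 ]
rtr [0.5034 0.0144 0.056 ]
wtl [0.496  0.0411 0.056 ]
wtr [0.4923 0.0673 0.056 ]
y0 [ 0.5244 -0.1198  0.016 ]
y1 [ 0.5206 -0.0907  0.016 ]
b0 [ 0.5115 -0.0659  0.016 ]
b1 [ 0.5079 -0.0382  0.016 ]
r0 [ 0.5069 -0.0124  0.016 ]
r1 [0.5035 0.0153 0.016 ]
w0 [0.4965 0.0412 0.016 ]
w1 [0.4928 0.069  0.016 ]
L 0.23214754383030453 yaw 0.13923907039019479
mid near edge [ 0.4840111  -0.02842277  0.012     ]
```

move_arm --targets '[0,0,0,0,-0.03,0,-0.75,0.75,3.4,0,0,-0.75,0.75,3.4,0,0,-0.75,0.75,3.4,0,0,-0.75,0.75,3.4,0,0,-0.75,0.75,3.4,0,0,-0.75,0.75,3.4,0,0,0,0,0,0,0,0,0,0,0]'

```text
time_s: 3.12
tcp_pos: [0.4639, 0.0549, 0.0768]
eef_rot: [[-0.989, -0.148, -0.003], [-0.148, 0.989, -0.0], [0.003, 0.0, -1.0]]
contact_force: [0.1, 0.3, 0.2]
grip_width: 0.007
```

```bash
cat > st.py <<'E'
from plant import robot
from h import *
import sys
def show(ang=0.137):
    s=robot.observe();p=s["tcp_pos"];l=np.array([np.cos(ang),np.sin(ang)]);n=np.array([-l[1],l[0]])
    f=s["contact_force"]
    print("t",round(s["time_s"],2),"tcp",p.round(4),"t,s",round(l@p[:2],4),round(n@p[:2],4),"yaw",np.arctan2(-s["eef_rot"][1,0],-s["eef_rot"][0,0]).round(4),"F along/lat/z",(l@f[:2]).round(2),(n@f[:2]).round(2),f[2].round(2))
if __name__=="__main__":
    show()
    for n in sys.argv[2:]:
        c=robot.camera(n);pickle.dump(c,open(f"{n}_{sys.argv[1]}.pkl","wb"));cv2.imwrite(f"pics/{n}_{sys.argv[1]}.png",c["img"])
E
python3 st.py a scene side wrist
python3 - <<'E'
import cv2,numpy as np
a=cv2.imread("pics/scene_a.png")[110:210,170:310];b=cv2.imread("pics/wrist_a.png")
cv2.imwrite("pics/a_s.png",cv2.resize(a,None,fx=5,fy=5,interpolation=cv2.INTER_CUBIC))
E
```

```text
t 3.12 tcp [0.4639 0.0549 0.0768] t,s 0.467 -0.009 yaw 0.1483 F along/lat/z 0.11 0.28 0.15
```

View pics/a_s.png

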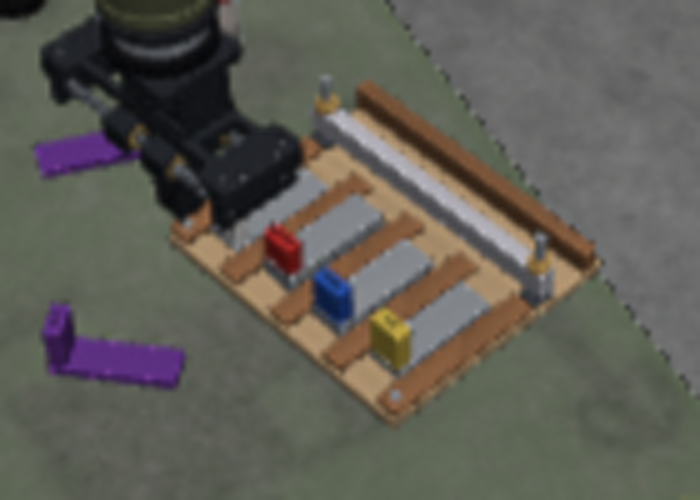

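View pics/wrist_a.png

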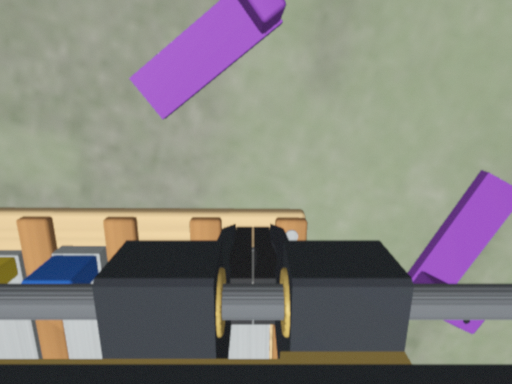

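View pics/side_a.png

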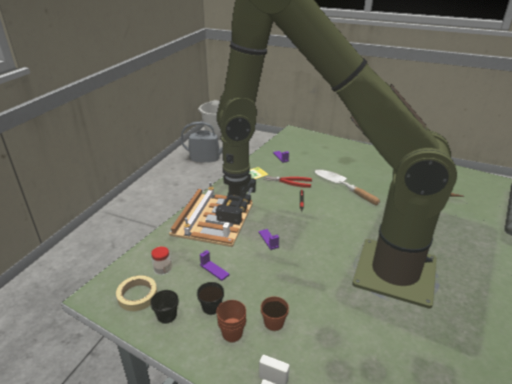

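```bash
python3 - <<'E'
from h import *
c=pickle.load(open("wrist_a.pkl","rb"))
a=onplane(c,2,209.5,.012);b=onplane(c,303,209.5,.012);e=a-b;print(a,b,np.arctan2(e[0],-e[1]))
c=pickle.load(open("scene_a.pkl","rb"))
f=lambda a,b:(170+(a+.5)/5-.5,110+(b+.5)/5-.5)
for n,x,y,z in [("nl",172,236,.012),("nr",395,422,.012),("fr",600,268,.012),("stopfrontTL",358,98,.034),("stopfrontTR",590,265,.034),("barTopNearL",335,125,.045),("barTopNearR",530,272,.045)]:
    print(n,onplane(c,*f(x,y),z).round(4))
E
```

```text
[ 0.49173064 -0.10523717  0.012     ] [0.4639374  0.08610014 0.012     ] 0.14424889887121342
nl [0.4692 0.0841 0.012 ]
nr [ 0.5014 -0.1459  0.012 ]
fr [ 0.7005 -0.1201  0.012 ]
stopfrontTL [0.6474 0.1034 0.034 ]
stopfrontTR [ 0.6826 -0.1277  0.034 ]
barTopNearL [0.6108 0.0805 0.045 ]
barTopNearR [ 0.638  -0.1156  0.045 ]
```

move_arm --targets '[0,0,-0.4,1.2,0.008,0,0,0,1.2,0,0,0,0,1.2,0,0,0,0,0,0,0,0,0,0,0]'

```text
time_s: 3.68
tcp_pos: [0.466, 0.0489, 0.0435]
eef_rot: [[-0.991, -0.135, 0.002], [-0.135, 0.991, 0.0], [-0.002, 0.0, -1.0]]
contact_force: [0.5, -0.2, 0.1]
grip_width: 0.002
```

```bash
sed -i 's/ang=0.137/ang=0.14/' st.py; python3 st.py b scene wrist; python3 - <<'E'
import cv2,numpy as np
a=cv2.imread("pics/scene_b.png")[110:210,170:310]
cv2.imwrite("pics/b_s.png",cv2.resize(a,None,fx=5,fy=5,interpolation=cv2.INTER_CUBIC))
E
```

```text
t 3.68 tcp [0.466  0.0489 0.0435] t,s 0.4683 -0.0166 yaw 0.1354 F along/lat/z 0.45 -0.3 0.1
```

View pics/b_s.png

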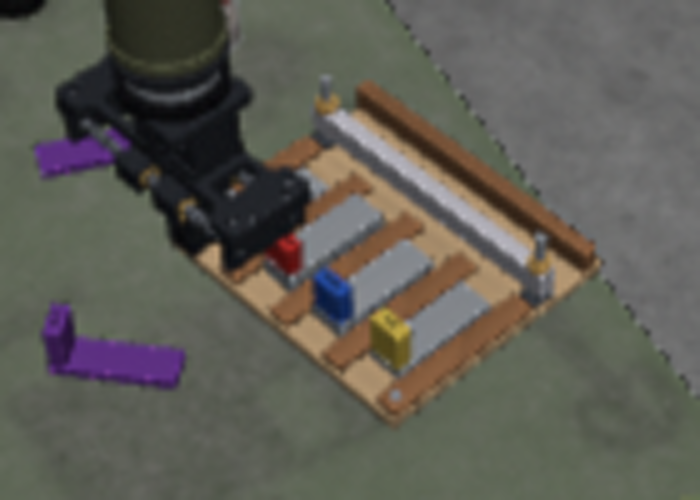

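move_arm --targets '[0,-0.8,0.1,0.35,0,0,-0.8,0,0,0,0,-0.5,0,0,0,0,-0.5,0,0,0,0,-0.5,0,0,0,0,-0.5,0,0,0,0,0,0,0,0]'

```text
time_s: 4.37
tcp_pos: [0.5025, 0.0553, 0.0382]
eef_rot: [[-0.991, -0.135, 0.002], [-0.135, 0.991, 0.001], [-0.002, 0.001, -1.0]]
contact_force: [-0.9, -1.2, 1.0]
grip_width: 0.002
```

move_arm --targets '[0,-0.6,0,0,0,0,-0.7,0,0,0,0,-0.7,0,0,0,0,-0.7,0,0,0,0,-0.7,0,0,0,0,-0.7,0,0,0,0,0,0,0,0]'

```text
time_s: 4.95
tcp_pos: [0.5441, 0.0611, 0.0384]
eef_rot: [[-0.991, -0.135, 0.003], [-0.135, 0.991, 0.001], [-0.004, 0.001, -1.0]]
contact_force: [1.0, -1.2, 0.5]
grip_width: 0.006
```

```bash
python3 st.py c scene; python3 - <<'E'
import cv2,numpy as np
a=cv2.imread("pics/scene_c.png")[110:210,170:310]
cv2.imwrite("pics/c_s.png",cv2.resize(a,None,fx=5,fy=5,interpolation=cv2.INTER_CUBIC))
E
```

```text
t 4.95 tcp [0.5441 0.0611 0.0384] t,s 0.5473 -0.0154 yaw 0.1357 F along/lat/z 0.8 -1.35 0.52
```

View pics/c_s.png

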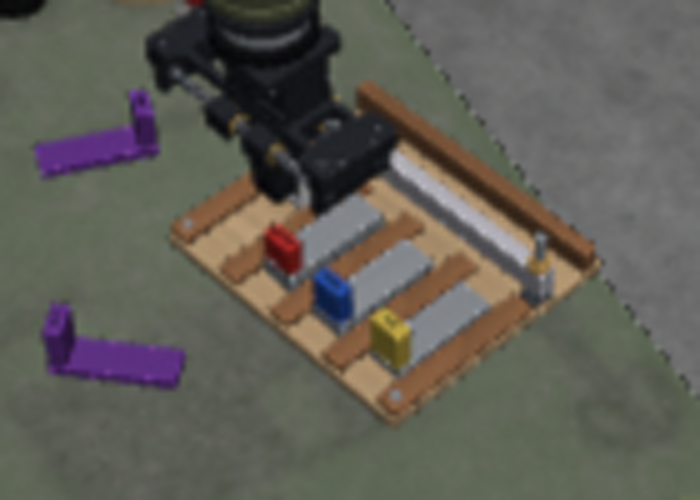

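move_arm --targets '[0,-0.2,0,0,0,0,-0.2,0,0,0,0,-0.2,0,0,0,0,-0.2,0,0,0]'

```text
time_s: 5.33
tcp_pos: [0.5481, 0.0615, 0.0382]
eef_rot: [[-0.991, -0.136, -0.003], [-0.136, 0.991, -0.001], [0.003, -0.0, -1.0]]
contact_force: [-4.3, -0.3, 2.4]
grip_width: 0.008
```

move_arm --targets '[0,-0.1,0,0,0,0,-0.1,0,0,0,0,-0.1,0,0,0]'

```text
time_s: 5.58
tcp_pos: [0.5525, 0.0622, 0.0382]
eef_rot: [[-0.991, -0.136, -0.0], [-0.136, 0.991, -0.0], [0.0, 0.0, -1.0]]
contact_force: [-3.6, -1.2, 2.3]
grip_width: 0.006
```

move_arm --targets '[0,-0.1,0,0,0,0,-0.1,0,0,0]'

```text
time_s: 5.75
tcp_pos: [0.5544, 0.0624, 0.0382]
eef_rot: [[-0.991, -0.136, -0.0], [-0.136, 0.991, 0.0], [0.0, 0.0, -1.0]]
contact_force: [-1.7, 0.4, 1.0]
grip_width: 0.004
```

move_arm --targets '[0,-0.1,0,0,0,0,-0.1,0,0,0]'

```text
time_s: 5.92
tcp_pos: [0.5569, 0.0628, 0.0382]
eef_rot: [[-0.991, -0.136, 0.001], [-0.136, 0.991, 0.0], [-0.001, 0.0, -1.0]]
contact_force: [-2.0, -0.7, 0.7]
grip_width: 0.005
```

move_arm --targets '[0,-0.1,0,0,0,0,-0.1,0,0,0]'

```text
time_s: 6.08
tcp_pos: [0.5573, 0.0628, 0.0382]
eef_rot: [[-0.991, -0.136, -0.002], [-0.136, 0.991, -0.001], [0.002, -0.0, -1.0]]
contact_force: [-6.2, -0.9, 4.4]
grip_width: 0.005
```

move_arm --targets '[0,-0.1,0,0,0]'

```text
time_s: 6.17
tcp_pos: [0.5573, 0.0628, 0.0382]
eef_rot: [[-0.991, -0.136, -0.004], [-0.136, 0.991, -0.001], [0.004, -0.001, -1.0]]
contact_force: [-7.5, -0.1, 7.7]
grip_width: -0.001
```

move_arm --targets '[0,-0.1,0,0,0]'

```text
time_s: 6.25
tcp_pos: [0.5573, 0.0628, 0.0382]
eef_rot: [[-0.991, -0.136, -0.006], [-0.136, 0.991, -0.002], [0.006, -0.001, -1.0]]
contact_force: [-10.6, -1.1, 9.5]
grip_width: 0.005
```

move_arm --targets '[0,1,0,0,0,0,2,0,0,0,0,2,0,0,0,0,2,0,0,0,0,2.5,0,-1,0,0,0,0,0,0]'

```text
time_s: 6.75
tcp_pos: [0.4619, 0.0495, 0.0491]
eef_rot: [[-0.991, -0.137, -0.005], [-0.137, 0.991, -0.002], [0.005, -0.001, -1.0]]
contact_force: [-0.5, -0.6, -0.3]
grip_width: -0.001
```

move_arm --targets '[0,0,-3.2,0,0,0,0,-3.2,0,0,0,0,-3.2,0,0,0,0,-3.2,0,0,0,0,-3.2,0,0,0,0,0,0,0,0,0,0,0,0]'

```text
time_s: 7.33
tcp_pos: [0.4897, -0.1111, 0.0483]
eef_rot: [[-0.991, -0.13, 0.004], [-0.13, 0.991, -0.001], [-0.003, -0.001, -1.0]]
contact_force: [-0.1, 0.5, 0.8]
grip_width: 0.007
```

```bash
python3 st.py d scene side; python3 - <<'E'
import cv2,numpy as np
a=cv2.imread("pics/scene_d.png")[110:210,170:310]
b=cv2.imread("pics/side_d.png")[175:255,160:270]
cv2.imwrite("pics/d_s.png",cv2.resize(a,None,fx=5,fy=5,interpolation=cv2.INTER_CUBIC))
cv2.imwrite("pics/d_b.png",cv2.resize(b,None,fx=6,fy=6,interpolation=cv2.INTER_CUBIC))
E
```

```text
t 7.33 tcp [ 0.4897 -0.1111  0.0483] t,s 0.4694 -0.1783 yaw 0.1308 F along/lat/z 0.02 0.52 0.78
```

View pics/d_s.png

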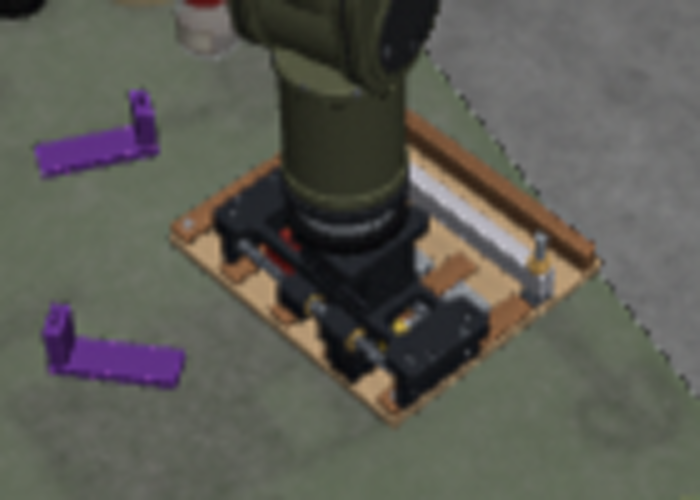

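View pics/d_b.png

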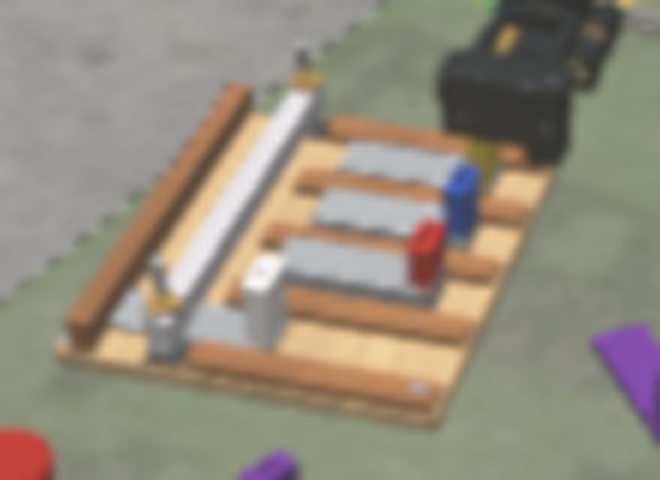

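White is home: its tip shows beyond the bar, against the stop, at crop (115,310). Yellow is next.

move_arm --targets '[0,-0.5,0.3,0.5,-0.008,0,-0.5,0,0.5,0,0,-0.5,0,0,0,0,-0.5,0,0,0,0,-0.5,0,0,0,0,-0.5,0,0,0,0,-0.5,0,0,0,0,-0.4,0,0,0,0,0,0,0,0]'

```text
time_s: 8.18
tcp_pos: [0.5275, -0.0995, 0.0383]
eef_rot: [[-0.99, -0.144, 0.002], [-0.144, 0.99, 0.0], [-0.002, 0.0, -1.0]]
contact_force: [-0.2, -0.2, 0.5]
grip_width: 0.009
```

move_arm --targets '[0,-0.1,0,0,0,0,-0.1,0,0,0,0,-0.1,0,0,0]'

```text
time_s: 8.43
tcp_pos: [0.5278, -0.0995, 0.0382]
eef_rot: [[-0.99, -0.143, -0.003], [-0.143, 0.99, -0.001], [0.003, -0.0, -1.0]]
contact_force: [-3.6, -0.3, 2.8]
grip_width: 0.005
```

move_arm --targets '[0,-0.1,0,0,0,0,-0.1,0,0,0]'

```text
time_s: 8.6
tcp_pos: [0.5302, -0.0993, 0.0382]
eef_rot: [[-0.99, -0.143, -0.002], [-0.143, 0.99, -0.001], [0.002, -0.0, -1.0]]
contact_force: [-2.6, -1.1, 2.2]
grip_width: 0.002
```

move_arm --targets '[0,-0.1,0,0,0,0,-0.1,0,0,0]'

```text
time_s: 8.77
tcp_pos: [0.533, -0.0987, 0.0382]
eef_rot: [[-0.99, -0.144, -0.0], [-0.144, 0.99, -0.0], [0.0, -0.0, -1.0]]
contact_force: [-3.0, -0.1, 1.1]
grip_width: 0.005
```

move_arm --targets '[0,-0.1,0,0,0,0,-0.1,0,0,0]'

```text
time_s: 8.93
tcp_pos: [0.535, -0.0984, 0.0382]
eef_rot: [[-0.99, -0.144, -0.0], [-0.144, 0.99, -0.0], [0.0, -0.0, -1.0]]
contact_force: [-4.1, -0.5, 2.4]
grip_width: 0.005
```

```bash
python3 st.py e
```

```text
t 8.93 tcp [ 0.535  -0.0984  0.0382] t,s 0.516 -0.1721 yaw 0.1442 F along/lat/z -4.09 0.07 2.43
```

move_arm --targets '[0,-0.1,0,0,0,0,0,0,0,0]'

```text
time_s: 9.1
tcp_pos: [0.5366, -0.0981, 0.0382]
eef_rot: [[-0.99, -0.144, 0.001], [-0.144, 0.99, 0.0], [-0.001, 0.0, -1.0]]
contact_force: [-1.9, -0.6, 2.0]
grip_width: 0.004
```

move_arm --targets '[0,-0.1,0,0,0,0,0,0,0,0]'

```text
time_s: 9.27
tcp_pos: [0.5374, -0.0979, 0.0382]
eef_rot: [[-0.99, -0.144, 0.001], [-0.144, 0.99, 0.0], [-0.001, 0.0, -1.0]]
contact_force: [-2.9, -0.7, 2.1]
grip_width: 0.003
```

move_arm --targets '[0,-0.1,0,0,0,0,0,0,0,0]'

```text
time_s: 9.43
tcp_pos: [0.5384, -0.0978, 0.0382]
eef_rot: [[-0.99, -0.144, 0.001], [-0.144, 0.99, 0.0], [-0.001, 0.0, -1.0]]
contact_force: [-1.2, -0.7, 0.3]
grip_width: 0.008
```

move_arm --targets '[0,-0.1,0,0,0,0,-0.1,0,0,0,0,0,0,0,0]'

```text
time_s: 9.68
tcp_pos: [0.5408, -0.0974, 0.0382]
eef_rot: [[-0.99, -0.144, 0.001], [-0.144, 0.99, 0.0], [-0.001, 0.0, -1.0]]
contact_force: [-1.0, -0.6, -0.3]
grip_width: 0.003
```

move_arm --targets '[0,-0.1,0,0,0,0,-0.1,0,0,0,0,0,0,0,0]'

```text
time_s: 9.93
tcp_pos: [0.5426, -0.0972, 0.0382]
eef_rot: [[-0.99, -0.144, 0.001], [-0.144, 0.99, 0.0], [-0.001, 0.0, -1.0]]
contact_force: [-0.8, -0.3, 0.5]
grip_width: 0.003
```

move_arm --targets '[0,-0.1,0,0,0,0,-0.1,0,0,0,0,0,0,0,0]'

```text
time_s: 10.18
tcp_pos: [0.5446, -0.0969, 0.0382]
eef_rot: [[-0.99, -0.144, 0.001], [-0.144, 0.99, 0.0], [-0.001, 0.0, -1.0]]
contact_force: [-1.2, 0.5, 0.0]
grip_width: 0.005
```

```bash
python3 st.py f
```

```text
t 10.18 tcp [ 0.5446 -0.0969  0.0382] t,s 0.5257 -0.1719 yaw 0.1444 F along/lat/z -1.07 0.7 0.02
```

Yellow is about 10 mm past the gate plane with only about 1 N of drag, so it has entered. I'll carry on to the stop.

move_arm --targets '[0,-0.3,0,0,0,0,-0.5,0,0,0,0,-0.5,0,0,0,0,-0.5,0,0,0,0,-0.5,0,0,0,0,-0.3,0,0,0,0,0,0,0,0]'

```text
time_s: 10.77
tcp_pos: [0.5712, -0.0929, 0.0383]
eef_rot: [[-0.99, -0.144, 0.002], [-0.144, 0.99, 0.001], [-0.002, 0.0, -1.0]]
contact_force: [-0.9, -0.1, 0.7]
grip_width: 0.008
```

move_arm --targets '[0,-0.1,0,0,0,0,-0.1,0,0,0,0,-0.1,0,0,0,0,-0.1,0,0,0,0,-0.1,0,0,0]'

```text
time_s: 11.18
tcp_pos: [0.5742, -0.0928, 0.0382]
eef_rot: [[-0.99, -0.144, -0.001], [-0.144, 0.99, -0.0], [0.001, -0.0, -1.0]]
contact_force: [-1.5, -1.4, 2.1]
grip_width: 0.009
```

```bash
python3 st.py f
```

```text
t 11.18 tcp [ 0.5742 -0.0928  0.0382] t,s 0.5556 -0.172 yaw 0.1441 F along/lat/z -1.65 -1.17 2.08
```

move_arm --targets '[0,-0.1,0,0,0,0,-0.1,0,0,0,0,-0.1,0,0,0]'

```text
time_s: 11.43
tcp_pos: [0.5778, -0.0922, 0.0382]
eef_rot: [[-0.99, -0.144, 0.0], [-0.144, 0.99, 0.0], [-0.0, 0.0, -1.0]]
contact_force: [-1.6, -0.3, 1.3]
grip_width: 0.009
```

move_arm --targets '[0,-0.1,0,0,0,0,-0.1,0,0,0]'

```text
time_s: 11.6
tcp_pos: [0.5791, -0.092, 0.0381]
eef_rot: [[-0.99, -0.144, -0.001], [-0.144, 0.99, -0.0], [0.001, -0.0, -1.0]]
contact_force: [-4.5, -0.5, 3.4]
grip_width: 0.004
```

move_arm --targets '[0,-0.1,0,0,0,0,-0.1,0,0,0]'

```text
time_s: 11.77
tcp_pos: [0.5792, -0.092, 0.0381]
eef_rot: [[-0.99, -0.143, -0.005], [-0.143, 0.99, -0.001], [0.005, -0.0, -1.0]]
contact_force: [-9.4, -1.5, 7.2]
grip_width: 0.006
```

move_arm --targets '[0,-0.1,0,0,0,0,-0.1,0,0,0]'

```text
time_s: 11.93
tcp_pos: [0.5792, -0.092, 0.038]
eef_rot: [[-0.99, -0.143, -0.009], [-0.143, 0.99, -0.002], [0.009, -0.0, -1.0]]
contact_force: [-12.6, -0.1, 11.0]
grip_width: 0.011
```

```bash
python3 st.py f
```

```text
t 11.93 tcp [ 0.5792 -0.092   0.038 ] t,s 0.5607 -0.1719 yaw 0.1435 F along/lat/z -12.46 1.67 11.02
```

move_arm --targets '[0,1,0,0,0,0,2,0,0,0,0,2,0,0,0,0,2,0,0,0,0,2.5,0,0,0,0,0,2.5,0,0.003,0,0,2.5,0,0,0,0,0,0,0,0,0,0,0,0]'

```text
time_s: 12.68
tcp_pos: [0.4839, -0.0531, 0.0383]
eef_rot: [[-0.989, -0.145, 0.003], [-0.145, 0.989, 0.002], [-0.003, 0.002, -1.0]]
contact_force: [0.3, -0.8, 0.2]
grip_width: 0.006
```

```bash
python3 st.py g scene side wrist; python3 - <<'E'
import cv2,numpy as np
a=cv2.imread("pics/scene_g.png")[110:210,170:310]
b=cv2.imread("pics/side_g.png")[175:255,160:270]
cv2.imwrite("pics/g.png",np.vstack([cv2.resize(a,(420,300),interpolation=cv2.INTER_CUBIC),cv2.resize(b,(420,300),interpolation=cv2.INTER_CUBIC)]))
E
```

```text
t 12.68 tcp [ 0.4839 -0.0531  0.0383] t,s 0.4718 -0.1201 yaw 0.1453 F along/lat/z 0.15 -0.83 0.17
```

View pics/g.png

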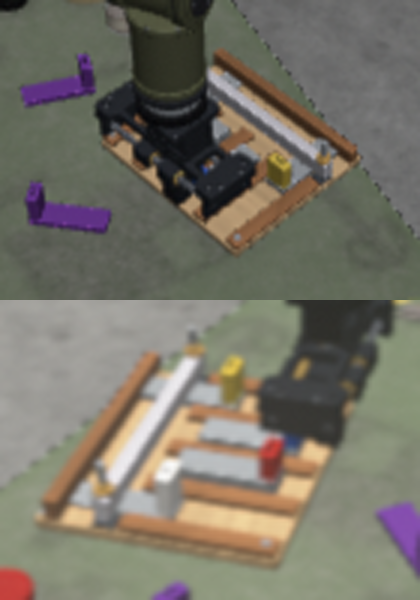

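View pics/wrist_g.png

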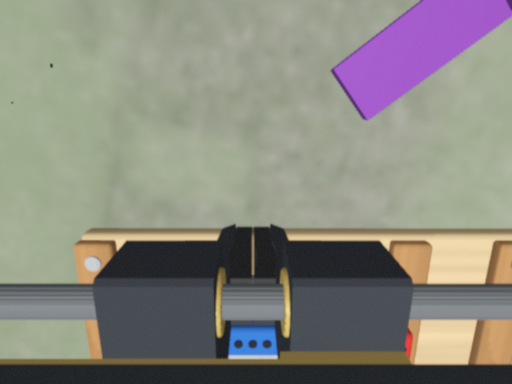

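Yellow is home (seen beyond the bar), and the gripper is centred behind blue's tab (253,343). I'll push blue, slowly near the gate.

move_arm --targets '[0,-0.5,0,0,0.005,0,-0.5,0,0,0,0,-0.5,0,0,0,0,-0.5,0,0,0,0,-0.5,0,0,0,0,-0.5,0,0,0,0,-0.4,0,0,0,0,0,0,0,0]'

```text
time_s: 13.5
tcp_pos: [0.5179, -0.0504, 0.0382]
eef_rot: [[-0.991, -0.136, 0.003], [-0.136, 0.991, 0.001], [-0.003, 0.001, -1.0]]
contact_force: [0.5, 0.5, 0.4]
grip_width: 0.001
```

move_arm --targets '[0,-0.1,0,0,0,0,-0.1,0,0,0,0,0,0,0,0]'

```text
time_s: 13.75
tcp_pos: [0.5181, -0.0504, 0.0382]
eef_rot: [[-0.991, -0.136, -0.0], [-0.136, 0.991, 0.0], [0.0, 0.0, -1.0]]
contact_force: [-0.2, 0.4, 0.6]
grip_width: 0.006
```

move_arm --targets '[0,-0.1,0,0,0,0,-0.1,0,0,0,0,0,0,0,0]'

```text
time_s: 14.0
tcp_pos: [0.5199, -0.0503, 0.0382]
eef_rot: [[-0.991, -0.136, -0.0], [-0.136, 0.991, 0.0], [0.0, 0.0, -1.0]]
contact_force: [-1.4, 0.3, -1.0]
grip_width: 0.003
```

move_arm --targets '[0,-0.1,0,0,0,0,-0.1,0,0,0,0,0,0,0,0]'

```text
time_s: 14.25
tcp_pos: [0.5227, -0.0499, 0.0382]
eef_rot: [[-0.991, -0.136, 0.001], [-0.136, 0.991, 0.0], [-0.001, 0.0, -1.0]]
contact_force: [-1.3, -0.8, -1.3]
grip_width: 0.002
```

```bash
python3 st.py h
```

```text
t 14.25 tcp [ 0.5227 -0.0499  0.0382] t,s 0.5106 -0.1224 yaw 0.1362 F along/lat/z -1.36 -0.62 -1.25
```

move_arm --targets '[0,-0.1,0,0,0,0,-0.1,0,0,0,0,0,0,0,0]'

```text
time_s: 14.5
tcp_pos: [0.5245, -0.0497, 0.0382]
eef_rot: [[-0.991, -0.136, 0.001], [-0.136, 0.991, 0.0], [-0.001, 0.0, -1.0]]
contact_force: [-0.6, -0.6, 0.0]
grip_width: 0.004
```

move_arm --targets '[0,-0.1,0,0,0,0,0,0,0,0]'

```text
time_s: 14.67
tcp_pos: [0.5253, -0.0495, 0.0382]
eef_rot: [[-0.991, -0.136, 0.0], [-0.136, 0.991, 0.0], [-0.0, 0.0, -1.0]]
contact_force: [-0.5, -0.1, 0.8]
grip_width: 0.004
```

move_arm --targets '[0,-0.1,0,0,0,0,0,0,0,0]'

```text
time_s: 14.83
tcp_pos: [0.5264, -0.0494, 0.0382]
eef_rot: [[-0.991, -0.136, 0.001], [-0.136, 0.991, 0.0], [-0.001, 0.0, -1.0]]
contact_force: [-1.2, 0.7, -0.5]
grip_width: 0.004
```

```bash
python3 st.py h
```

```text
t 14.83 tcp [ 0.5264 -0.0494  0.0382] t,s 0.5143 -0.1223 yaw 0.1362 F along/lat/z -1.04 0.9 -0.48
```

move_arm --targets '[0,-0.1,0,0,0,0,0,0,0,0]'

```text
time_s: 15.0
tcp_pos: [0.5274, -0.0493, 0.0382]
eef_rot: [[-0.991, -0.136, 0.001], [-0.136, 0.991, 0.0], [-0.001, 0.0, -1.0]]
contact_force: [-1.1, -0.3, 1.1]
grip_width: 0.004
```

move_arm --targets '[0,-0.05,0,0,0,0,0,0,0,0]'

```text
time_s: 15.17
tcp_pos: [0.5276, -0.0493, 0.0382]
eef_rot: [[-0.991, -0.136, 0.0], [-0.136, 0.991, 0.0], [-0.0, 0.0, -1.0]]
contact_force: [-1.8, -0.3, 0.0]
grip_width: 0.004
```

move_arm --targets '[0,-0.05,0,0,0,0,0,0,0,0]'

```text
time_s: 15.33
tcp_pos: [0.5277, -0.0492, 0.0382]
eef_rot: [[-0.991, -0.136, -0.001], [-0.136, 0.991, -0.0], [0.001, -0.0, -1.0]]
contact_force: [-1.6, -0.0, 0.4]
grip_width: 0.005
```

```bash
python3 st.py h
```

```text
t 15.33 tcp [ 0.5277 -0.0492  0.0382] t,s 0.5157 -0.1224 yaw 0.1362 F along/lat/z -1.61 0.23 0.44
```

move_arm --targets '[0,-0.05,0,0,0,0,0,0,0,0]'

```text
time_s: 15.5
tcp_pos: [0.5277, -0.0493, 0.0382]
eef_rot: [[-0.991, -0.136, -0.002], [-0.136, 0.991, -0.0], [0.002, -0.0, -1.0]]
contact_force: [-3.8, -0.3, 3.6]
grip_width: 0.007
```

move_arm --targets '[0,-0.05,0,0,0,0,0,0,0,0]'

```text
time_s: 15.67
tcp_pos: [0.5277, -0.0492, 0.0382]
eef_rot: [[-0.991, -0.136, -0.003], [-0.136, 0.991, -0.0], [0.003, -0.0, -1.0]]
contact_force: [-5.5, -1.0, 5.5]
grip_width: 0.002
```

move_arm --targets '[0,-0.05,0,0,0,0,0,0,0,0]'

```text
time_s: 15.83
tcp_pos: [0.5277, -0.0492, 0.0382]
eef_rot: [[-0.991, -0.136, -0.003], [-0.136, 0.991, -0.001], [0.003, -0.0, -1.0]]
contact_force: [-6.5, -0.3, 4.9]
grip_width: 0.006
```

```bash
python3 st.py h side; python3 - <<'E'
import cv2,numpy as np
b=cv2.imread("pics/side_h.png")[175:255,160:270]
cv2.imwrite("pics/hb.png",cv2.resize(b,None,fx=6,fy=6,interpolation=cv2.INTER_CUBIC))
E
```

```text
t 15.83 tcp [ 0.5277 -0.0492  0.0382] t,s 0.5157 -0.1224 yaw 0.1363 F along/lat/z -6.49 0.58 4.88
```

View pics/hb.png

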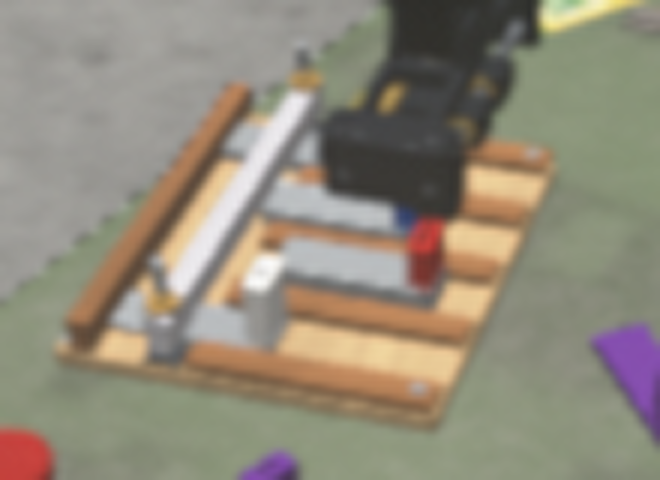

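Blue stopped dead at the predicted gate plane. Force rose from about 1 N to 6.5 N with no further travel, so it binds. I'll retreat and check.

move_arm --targets '[0,0.3,0,0,0,0,1,0,0,0,0,2,0,0,0,0,2,0,0,0,0,1,0,-3,0,0,0,0,-4,0,0,1,0,-4,0,0,2,0,-4,0,0,2,0,-4,0,0,0,0,0,0]'

```text
time_s: 16.72
tcp_pos: [0.4208, -0.0646, 0.2281]
eef_rot: [[-0.991, -0.135, 0.009], [-0.135, 0.991, -0.002], [-0.009, -0.003, -1.0]]
contact_force: [-0.4, -0.3, -0.1]
grip_width: 0.003
```

```bash
python3 st.py i scene side wrist; python3 - <<'E'
from h import *
a=cv2.imread("pics/scene_i.png")[110:210,170:310]
b=cv2.imread("pics/side_i.png")[175:255,160:270]
cv2.imwrite("pics/i.png",np.vstack([cv2.resize(a,(420,300),interpolation=cv2.INTER_CUBIC),cv2.resize(b,(420,300),interpolation=cv2.INTER_CUBIC)]))
for f in("side_h","side_i"):
    c=pickle.load(open(f+".pkl","rb"));P=cloud(c)
    for k,m in masks(c["img"]).items():
        m=m.copy();m[:175]=0;m[255:]=0;m[:,:160]=0;m[:,270:]=0
        n,l,st,ce=cv2.connectedComponentsWithStats(m.astype(np.uint8))
        for i in range(1,n):
            if st[i,4]>8:print(f,k,ce[i].round(1),st[i,4],np.median(P[l==i],0).round(4))
E
```

```text
t 16.72 tcp [ 0.4208 -0.0646  0.2281] t,s 0.4077 -0.1227 yaw 0.1352 F along/lat/z -0.42 -0.26 -0.09
side_h red [230.9 214.9] 9 [0.5078 0.0076 0.0529]
side_h red [162.9 251.1] 47 [0.5992 0.2489 0.0674]
side_h white [198.8 206.8] 153 [ 0.6307 -0.0069  0.0415]
side_h white [213.  208.6] 40 [ 0.6019 -0.0381  0.0217]
side_h white [209.4 218.8] 55 [0.5712 0.02   0.0288]
side_i yellow [220.4 192.8] 10 [ 0.5943 -0.089   0.0533]
side_i blue [227.9 204.3] 12 [ 0.5409 -0.0402  0.0541]
side_i red [162.9 251.1] 48 [0.5999 0.2479 0.0671]
side_i white [198.7 207. ] 147 [ 0.6306 -0.0021  0.0418]
side_i white [215.8 208.3] 24 [ 0.5877 -0.0438  0.0211]
side_i white [203.7 219.8] 27 [0.5742 0.0646 0.0534]
```

View pics/i.png

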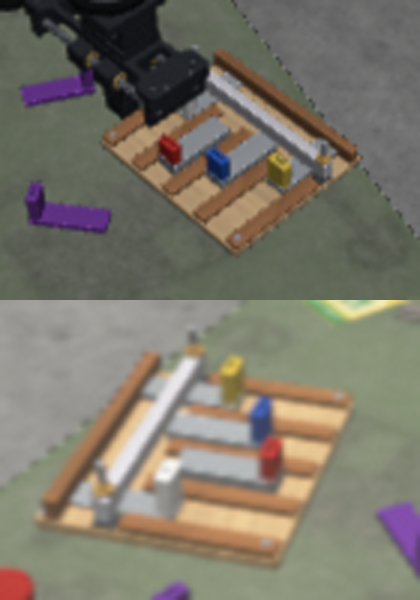

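View pics/wrist_i.png

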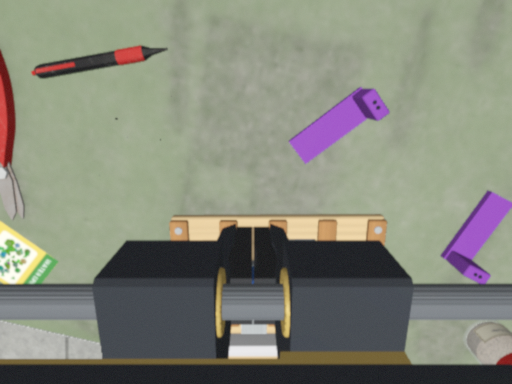

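```bash
python3 -c "
from plant import robot
print(robot.job_done())"
```

```text
the job is handed in; nothing more can be done
None
```

The gap under the gate is between 8 and 12 mm: white (4 mm) and yellow (8 mm) passed, and blue (12 mm) did not. I handed the job in at about 17 s of the 54 s allowed.

- **White, then yellow:** I pushed each along its lane until it met the stop. Both stopped with the tool at the same place along the lane, within 0.1 mm. The force there was about 11–13 N along the lane. In the last pictures both tips lie beyond the bar, against the stop.
- **Blue:** it stopped 45 mm short of where the other two ended, which is at the gate. The force along the lane rose from about 1 N to about 6.5 N with no further travel, so it binds. I backed off there, and the last side view shows it lying flat against the gate.
- **Red and the rest:** I never pushed or touched red, and it is still where it started. The jar, packet, pen and purple look-alikes were not touched either, and the last views show none of them disturbed.

The arm ended clear of everything, reading about 0.5 N. No check failed. The pictures are too coarse to judge blue's contact with the gate to the millimetre, so that rests on the force and travel readings.

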